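# Restart the tripped dust extractor

## Task

The dust extractor has tripped: restart it by pressing, with the fingers closed. First push the thin pin button of the breaker box all the way in, then press down the raised end of the rocker on the isolator box until it has tipped fully over, and last press the wide round button of the loose radio remote right down and let it spring up again. Use the controls only in this order, leave the remote lying where it is, and do not pick up or push away any of the other things on the table.

Things in the scene. Friction and masses are not known exactly. Their poses are not given: they have to be found in the camera images.
- breaker_box: Overload breaker: a grey box 84x64 mm (long side along its x), top face 40 mm above the table, screwed to the table by a small lug on each long side (88 mm over the lugs). In the middle of its top stands one thin black round pin button, 16 mm across, in a flat steel collar 30 mm across and 3 mm high. Origin: centre of the underside, z up.
- breaker_top (a point): Centre of the top of the breaker's pin button; the pin is tripped (out): at joint value 0 this point is 54 mm above the table, fully in 46 mm (3 mm above the collar). Moves with the pin.
- breaker (a joint): Travel of the pin button in m: 0 is fully out, 0.008 fully in; it starts between 0 and 0.0015. About 4 N moves it straight down; it has no spring and stays where it is left.
- isolator_box: Isolator: a grey box 84x64 mm, top 36 mm above the table, screwed down by lugs like the breaker; in its top, in a frame 4 mm high, one black rocker 60 mm long (along the box's x), 30 mm wide. Origin: centre of the underside, z up. The rocker pivots about the box's y axis 46 mm above the table, mid-box; its end towards the box's +x now stands up, the -x half lies level.
- rocker_raised (a point): Point on the top of the rocker's raised half, 20 mm from the pivot towards the box's +x end, where to press: about 54 mm above the table with the rocker off, 46 mm when fully over. Moves with the rocker.
- isolator (a joint): Rocker angle in rad: 0 is off (+x end up), 0.4 is on (+x half pressed level, the -x end up); it starts between 0 and 0.05. About 3 to 6 N pressed on the raised half tips it; it has no spring and stays where it is left.
- remote: Radio remote: a loose flat grey box 100x62x22 mm (long side along its x), 0.3 kg, lying on the table, with one wide flat black round button, 30 mm across, in the middle of its top. Origin: centre of the underside, z up.
- start_top (a point): Centre of the top of the remote's button, 31 mm above the table when up and 26 mm when fully down (2 mm above its rim).
- start (a joint): Travel of the remote's button in m: 0 is up, 0.005 fully down; a spring (about 2 N at first, 5 N fully down) brings it back up.
- leg_cup: Turned red-brown wooden furniture foot, waisted, 46x46x58 mm, standing, loose; a bystander, to be left alone. Origin: centre of its underside.
- castor_a: Old brown castor lying on its side, 80x68x28 mm, loose; a bystander, to be left alone. Origin: centre of its underside.
- padlock: Small brass padlock lying flat, 65x42x18 mm, loose; a bystander, to be left alone. Origin: centre of its underside.
- knob_white_oval: White oval drawer knob, 33x53x20 mm, loose; a bystander, to be left alone. Origin: centre of its underside.
- masking_tape: Roll of masking tape lying flat, 98 mm across, 24 mm high, loose; a bystander, to be left alone. Origin: centre of its underside.
- knob_pale: Pale wooden ball knob, 30x30x32 mm, loose; a bystander, to be left alone. Origin: centre of its underside.

How it is judged:
On the way, in this order (a step that is already met when the one before it is completed fails the run):
1. the breaker's pin button is fully in (value of joint breaker above 0.0065 m), for 0.1 s.
2. the isolator's rocker is tipped fully over (value of joint isolator above 0.34 rad), for 0.1 s.
3. the remote's button is pressed right down (value of joint start above 0.004 m), for 0.05 s.
At the end, for the whole second after the job is handed in: The pin button is in (over 6.5 of 8 mm), the rocker is over (past 0.34 of 0.4 rad), the remote's button has come up again (under 1 mm), the remote lies flat and still within 30 mm of where it lay, and every bystander is within 30 mm of where it lay (value of joint breaker above 0.0065 m and value of joint isolator above 0.34 rad and value of joint start below 0.001 m and distance of each of remote, leg_cup, castor_a, padlock, knob_white_oval, masking_tape, knob_pale from where it was at the start of the episode below 0.03 m and angle between remote's own z axis and vertical below 0.1 rad and linear speed of remote below 0.02 m/s); the robot touches nothing.
It fails at once if the rocker is tipped (past 0.2 rad) while the breaker's pin is still out (under 6 mm) (value of joint isolator above 0.2 rad and value of joint breaker below 0.006 m).
It fails at once if the remote's button is pressed (past 2.5 mm) before the breaker is in and the rocker over (value of joint start above 0.0025 m and (value of joint isolator below 0.3 rad or value of joint breaker below 0.006 m)).
It fails at once if the remote is lifted by 12 mm, tipped by 0.35 rad or shifted by 30 mm (height (world z) of remote above 0.012 m or angle between remote's own z axis and vertical above 0.35 rad or distance of remote from where it was at the start of the episode above 0.03 m).
It fails at once if a bystander is lifted by 15 mm or shifted by 30 mm (distance of any of leg_cup, castor_a, padlock, knob_white_oval, masking_tape, knob_pale from where it was at the start of the episode above 0.03 m or height (world z) of any of leg_cup, castor_a, padlock, knob_white_oval, masking_tape, knob_pale above 0.015 m).
It also fails if it takes over 48 s, if anything falls off the work surface, if the arm or the gripper's body presses on something with over 40 N, if the wrist force passes 120 N, or if a joint passes its speed limit or range.

## Robot

A 7-joint arm with a two-finger parallel gripper is mounted at the origin on a cart in front of the work surface, level with it; the furniture and walls round the work are solid. World frame = base frame: x ahead of the robot, y to its left, z up, the work surface at z = 0. Lengths are in m, angles in rad, forces in N, time in s.
With the tool pointing down it reaches from about 0.4 to 0.85 m from the base axis. Payload 4.5 kg.
Tool frame: the origin (TCP) lies on the centre line of the jaws, within the pads' length; the fingertips stand 11 mm ahead of it and the grasp point (between the pads) lies 8 mm behind it; z points along the fingers, y is the line along which they close (so a half turn about z gives the same grasp; the last joint's range is limited). The gripper opens to 88 mm and grips with 3 to 60 N. Pads are 18 mm wide; open, the fingers measure 123 mm over their backs; the gripper's body (75 mm by 187 mm) begins 45 mm behind the grasp point.
Start: joints at [-1.207, 0.689, -0.195, 1.565, 0.157, 0.902, -0.215], TCP at [0.202, 0.591, 0.225] pointing down, gripper open.
Joint ranges: [-3.01, 3.01], [-0.46, 2.08], [-1.47, 1.51], [0.13, 2.56], [-1, 4.14], [0.04, 2.09], [-2.66, 2.66]. Speed limits (rad/s): [2.57, 2.57, 3.14, 3.14, 3.14, 3.14, 3.14].

## Interface

Orientations are given as a unit quaternion [x, y, z, w].
In Python, from plant import * gives the robot as it stands. The module is installed in compiled form; this text tells all that it offers.
- The arm moves only by the tool send_rows, never from a script. Its argument "motion" is a list of rows, each an object of numbers: "x", "y", "z": the shift along the tool's x, y, z in cm; "rx", "ry", "rz": the turn, a rotation vector about the tool's x, y, z in rad; "jaw": the finger opening in cm, from 0 to 8.81. In form: [{"x": .., "y": .., "z": .., "rx": .., "ry": .., "rz": .., "jaw": ..}, ...]. A call has exactly 5 rows; each row shifts and turns the commanded pose from where the row before left it, along the tool's axes as they then stand; what a row does not reach is not made up. A row lasts 1/10 s, in which the tool goes at most 50 mm and 8.59 degrees, less where a joint would pass 70% of its speed; a pose out of reach is approached as far as the arm can. A call is refused whole if a number of a shift passes 5 or a number of a turn 0.15, either way. A call with a gripper value outside its range is refused whole. The fingers move at their own pace and stop on an object; "grip_force" is the grip in N (left out, the last holds). Time passes only in rows, so rows that do not move let the fingers close, or fill a call up. It gives the time, the measured TCP pose, the force, the opening and the grip force at its end, in the units of the state.
- get_state(): the state, without advancing time (a new reading comes with each control period).
- snapshot(name): name is "side" or "top" or "wrist"; returns a dict with "img" (420x560x3 uint8, red, green, blue), "vertical_fov" (degrees; the focal length in pixels is half the picture's height over the tangent of half this angle, whatever the lens; pixels are square), "cx", "cy" (the principal point, pixels), "extrinsics" (4x4, takes a point from camera to world coordinates). Camera axes: x right, y up, looking along -z (the intrinsics and any distortion apply to the point x, -y, -z); pixel columns grow to the right and rows downward; lengths in m; the calibration is good to about 2 mm. A picture is of the moment at which its call begins. There is no depth.
- finish_job(): hands the job in; it is judged then, once.
The state is a dict: "clock": time; "q": joint angles; "qd": joint speeds; "joint_torque": joint torques, N m; "tool_pos": TCP position; "eef_rot": TCP orientation; "contact_force": force on the tool from outside, world axes, zero at the start; "moment": the same for the moment, N m; "opening": opening from 0.0 (shut) to 1.0 (fully open); "finger_force": force on a finger pad.
Only numpy, scipy, OpenCV 4.12 (cv2) and the standard library are available. Lean on these libraries where they do the work, as an engineer would, in place of code of your own. Each camera call takes 0.05 s, during which the arm holds its last target. There are 200 camera calls.

## Working session

There is one attempt and no reset: what is moved stays moved. The work goes in short steps, Python scripts to look and compute and a tool call to move; the robot and the scene stay as the last step left them, time stands still between calls to the robot, and variables do not carry over. Pictures are saved under pics/ and viewed, at most 10 in all, crops included, and the job is handed in when it is done.

Besides the shell and the picture viewer there is one more tool, called after "Request:" as a command line: name --argument value ..., lists and objects as JSON in quotes. send_rows: Moves the arm, as the interface text tells. Its arguments: {"type":"object","properties":{"motion":{"type":"array"},"grip_force":{"type":"number"}},"required":["motion"]}

```bash
mkdir -p pics
cat > h.py <<'E'
from plant import *
import numpy as np, cv2
from scipy.spatial.transform import Rotation as R
def snap(n,f):
    s=snapshot(n); cv2.imwrite(f'pics/{f}.png',s['img'][:,:,::-1]); np.save(f'pics/{f}.npy',{k:s[k] for k in s},allow_pickle=True); return s
def px2w(s,u,v,z):
    f=s['img'].shape[0]/2/np.tan(np.radians(s['vertical_fov'])/2)
    E=np.array(s['extrinsics']); d=E[:3,:3]@np.array([(u-s['cx'])/f,-(v-s['cy'])/f,-1]); o=E[:3,3]
    return o+d*(z-o[2])/d[2]
def load(f): return np.load(f'pics/{f}.npy',allow_pickle=True).item()
def delta(p):
    s=get_state(); return R.from_quat(s['eef_rot']).inv().apply(np.array(p)-s['tool_pos'])*100
E
python3 - <<'E'
from h import *
for n in('top','side'):
    s=snap(n,n+'0'); print(n,{k:v for k,v in s.items() if k!='img'})
s=get_state(); print(s)
E
```

```text
top {'vertical_fov': 51.18943260002924, 'cx': 274.5963485195981, 'cy': 211.48260526682247, 'extrinsics': array([[-2.14349673e-02,  9.95103641e-01, -9.64846359e-02,
         4.31512127e-01],
       [-9.99766743e-01, -2.15902666e-02, -5.65742235e-04,
         1.39621985e-03],
       [-2.64610117e-03,  9.64500035e-02,  9.95334313e-01,
         9.08499587e-01],
       [ 0.00000000e+00,  0.00000000e+00,  0.00000000e+00,
         1.00000000e+00]])}
side {'vertical_fov': 43.87491173822761, 'cx': 289.8438532437741, 'cy': 200.73584587845446, 'extrinsics': array([[ 0.90567234,  0.25045723, -0.34209471,  0.16593585],
       [-0.4236603 ,  0.56585368, -0.70733412, -0.67843789],
       [ 0.0164186 ,  0.7855449 ,  0.61858681,  0.64344511],
       [ 0.        ,  0.        ,  0.        ,  1.        ]])}
{'clock': 0.1, 'q': array([-1.20717006,  0.6898891 , -0.19453692,  1.56619364,  0.15730258,
        0.90245132, -0.21505772]), 'qd': array([-0.00049695,  0.00044875, -0.00092345, -0.00267246,  0.00047794,
        0.00067948, -0.00069552]), 'joint_torque': array([-3.42627754e-03, -5.28499603e+01, -1.27182506e+00, -1.53837526e+01,
       -5.26250317e-02,  1.97829853e-03,  4.31945023e-05]), 'tool_pos': array([0.20227639, 0.59078165, 0.22440988]), 'eef_rot': array([ 1.64103718e-01,  9.86442785e-01, -7.71040997e-04, -7.91640389e-05]), 'contact_force': array([-0.07152726,  0.04921368, -0.30523418]), 'moment': array([0.01043966, 0.01334782, 0.04859411]), 'finger_force': 0.0, 'opening': 0.9972908700152076}
```

View pics/top0.png

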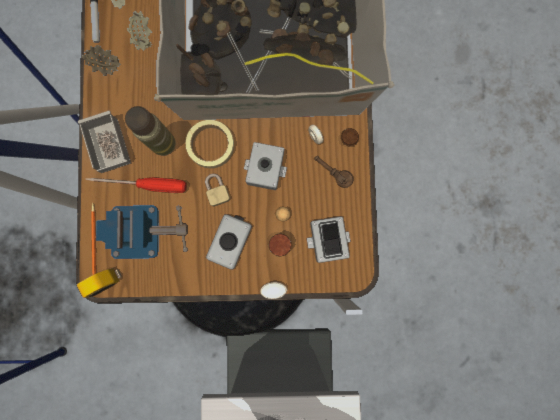

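View pics/side0.png

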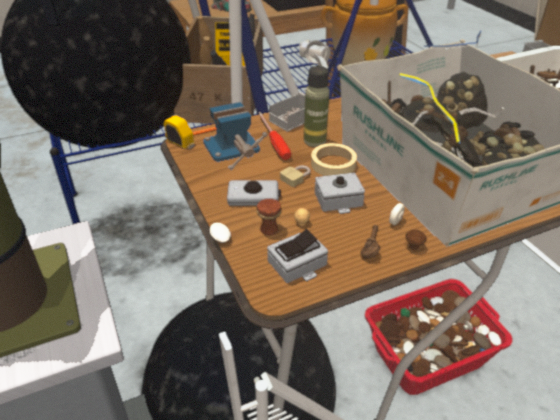

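The top view shows the remote (button at 229,241), the breaker (pin at 265,164), and the isolator (rocker at 330,240). The side view shows the same boxes. I'll enlarge both.

Run:
```python
from h import *
t=cv2.imread('pics/top0.png');s=cv2.imread('pics/side0.png')
a=cv2.resize(t[130:280,200:360],None,fx=2.5,fy=3.0*2.5/3,interpolation=3)
b=cv2.resize(s[165:285,220:380],None,fx=2.5,fy=2.5,interpolation=3)
c=np.zeros((600,800,3),np.uint8)
A=cv2.resize(t[130:280,200:360],(400,375),interpolation=3);B=cv2.resize(s[165:285,220:380],(400,300),interpolation=3)
c[:375,:400]=A;c[:300,400:]=B
cv2.imwrite('pics/c1.png',c)
T=load('top0');S=load('side0')
print(px2w(T,265,164,.054),px2w(T,330,240,.046),px2w(T,229,241,.031))
print(px2w(S,340,181,.054),px2w(S,297,246,.046),px2w(S,253,187,.031))
```

```text
[0.60914898 0.01884608 0.054     ] [ 0.45651625 -0.10566931  0.046     ] [0.45929885 0.0942666  0.031     ]
[0.606253  0.0121048 0.054    ] [ 0.4555249  -0.11071829  0.046     ] [0.45699616 0.09055552 0.031     ]
```

View pics/c1.png

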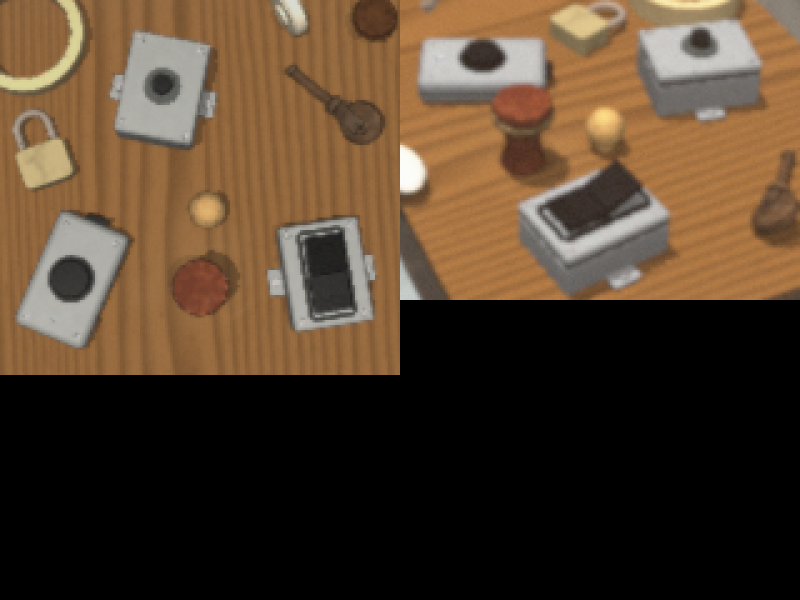

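The crop shows the rocker's raised end facing away from the robot (world +x), yawed about 8° left. Next: close the fingers, square up the tool, then go in for a closer look.

Request:
send_rows --motion '[{"rz": -0.11,"z": -0.5,"jaw": 0},{"rz": -0.11,"z": -0.5,"jaw": 0},{"rz": -0.11,"z": -0.5,"jaw": 0},{"z": -0.5,"jaw": 0},{"jaw": 0}]' --grip_force 10

```text
schema error: expected keys x, y, z, rx, ry, rz, jaw
```

Request:
send_rows --motion '[{"x": -2,"y": -4,"jaw": 0},{"x": -2,"y": -4,"jaw": 0},{"x": -2,"y": -4,"jaw": 0},{"x": -2,"y": -4,"jaw": 0},{"x": -2,"y": -4,"jaw": 0}]'

```text
schema error: expected keys x, y, z, rx, ry, rz, jaw
```

Request:
send_rows --motion '[{"x": -2,"y": -4,"jaw": 0},{"x": -2,"y": -4,"jaw": 0},{"x": -2,"y": -4,"jaw": 0},{"x": -2,"y": -4,"jaw": 0},{"x": -2,"y": -4,"jaw": 0}]'

```text
schema error: expected keys x, y, z, rx, ry, rz, jaw
```

Request:
send_rows --motion '[{"x": -2,"y": -4,"jaw": 0},{"x": -2,"y": -4,"jaw": 0},{"x": -2,"y": -4,"jaw": 0},{"x": -2,"y": -4,"jaw": 0},{"jaw": 0}]'

```text
schema error: expected keys x, y, z, rx, ry, rz, jaw
```

All keys are required in every row.

Request:
send_rows --motion '[{"x": 0,"y": 0,"z": -0.5,"rx": 0,"ry": 0,"rz": -0.11,"jaw": 0},{"x": 0,"y": 0,"z": -0.5,"rx": 0,"ry": 0,"rz": -0.11,"jaw": 0},{"x": 0,"y": 0,"z": -0.5,"rx": 0,"ry": 0,"rz": -0.11,"jaw": 0},{"x": 0,"y": 0,"z": -0.5,"rx": 0,"ry": 0,"rz": 0,"jaw": 0},{"x": 0,"y": 0,"z": 0,"rx": 0,"ry": 0,"rz": 0,"jaw": 0}]' --grip_force 10

```text
clock: 0.6
tool_pos: [0.2025, 0.5916, 0.2455]
eef_rot: [0.001, 1.0, 0.0, -0.0]
contact_force: [0.3, 0.5, 0.6]
opening: 0.573
finger_force: 0.0
```

Request:
send_rows --motion '[{"x": -2,"y": -4,"z": 0,"rx": 0,"ry": 0,"rz": 0,"jaw": 0},{"x": -2,"y": -4,"z": 0,"rx": 0,"ry": 0,"rz": 0,"jaw": 0},{"x": -2,"y": -4,"z": 0,"rx": 0,"ry": 0,"rz": 0,"jaw": 0},{"x": -2,"y": -4,"z": 0,"rx": 0,"ry": 0,"rz": 0,"jaw": 0},{"x": -2,"y": -4,"z": 0,"rx": 0,"ry": 0,"rz": 0,"jaw": 0}]'

```text
clock: 1.1
tool_pos: [0.303, 0.3896, 0.245]
eef_rot: [0.001, 1.0, -0.0, 0.0]
contact_force: [0.8, 0.3, -0.5]
opening: 0.117
finger_force: 0.0
```

Request:
send_rows --motion '[{"x": -2.5,"y": -4,"z": 0,"rx": 0,"ry": 0,"rz": 0,"jaw": 0},{"x": -2.5,"y": -4,"z": 0,"rx": 0,"ry": 0,"rz": 0,"jaw": 0},{"x": -2.5,"y": -4,"z": 0,"rx": 0,"ry": 0,"rz": 0,"jaw": 0},{"x": -2.5,"y": -4,"z": 0,"rx": 0,"ry": 0,"rz": 0,"jaw": 0},{"x": -2.5,"y": -4,"z": 0,"rx": 0,"ry": 0,"rz": 0,"jaw": 0}]'

```text
clock: 1.6
tool_pos: [0.4282, 0.1897, 0.2451]
eef_rot: [0.001, 1.0, 0.0, 0.0]
contact_force: [0.9, 0.4, 0.3]
opening: 0.006
finger_force: 0.0
```

Request:
send_rows --motion '[{"x": -2.5,"y": -4,"z": 0,"rx": 0,"ry": 0,"rz": 0,"jaw": 0},{"x": -2.5,"y": -4,"z": 0,"rx": 0,"ry": 0,"rz": 0,"jaw": 0},{"x": -2.5,"y": -4,"z": 0,"rx": 0,"ry": 0,"rz": 0,"jaw": 0},{"x": -2,"y": -4,"z": 0,"rx": 0,"ry": 0,"rz": 0,"jaw": 0},{"x": 0,"y": 0,"z": 0,"rx": 0,"ry": 0,"rz": 0,"jaw": 0}]'

```text
clock: 2.1
tool_pos: [0.5248, 0.0234, 0.2444]
eef_rot: [0.007, 1.0, -0.002, 0.0]
contact_force: [-0.7, -1.2, 0.6]
opening: 0.007
finger_force: 0.0
```

Run:
```python
from h import *
s=snap('wrist','w0'); print(s['extrinsics'],s['vertical_fov'],s['cx'],s['cy'],get_state()['tool_pos'])
```

```text
[[ 0.01352588 -0.95651564 -0.29136727  0.44945564]
 [ 0.9998994   0.01169448  0.00802619  0.02413264]
 [-0.00426979 -0.29144652  0.9565776   0.40455919]
 [ 0.          0.          0.          1.        ]] 66.74358203883148 282.2513722639058 203.2680315666249 [0.52335182 0.02763094 0.2445263 ]
```

View pics/w0.png

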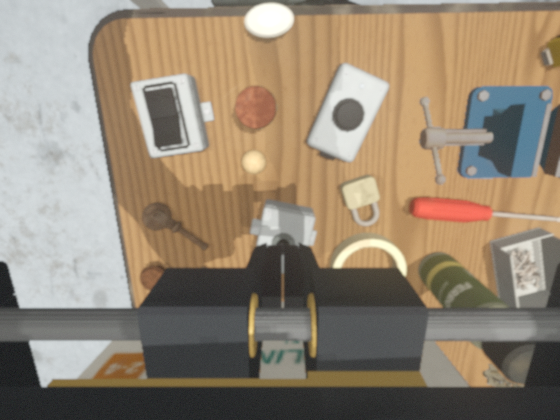

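The wrist view has the remote button at (348,115) and the rocker centre at (164,116), with its raised half lower in the picture. The fingers hide the breaker pin.

Run:
```python
from h import *
W=load('w0');T=load('top0');S=load('side0')
print('remote',px2w(W,348,115,.031),px2w(T,228.4,241.2,.031),px2w(S,253,187,.031))
print('rocker',px2w(W,164,116,.047),px2w(T,330.8,239.2,.047))
print('rk axis', px2w(W,172,148,.050)-px2w(W,157,84,.046), px2w(T,327.6,222.4,.054)-px2w(T,333.5,256.6,.046))
# knob top check: collar on the breaker, wrist
print('brk', px2w(T,264.4,163.6,.054),px2w(S,340.4,179.8,.054))
print('padlock etc consistency', px2w(W,254,161,.03),px2w(T,283,214,.03),px2w(S,302,215,.03))
print('screw/cup', px2w(W,256,107,.058),px2w(T,280,244.5,.058),px2w(S,269,206,.058))
```

```text
remote [0.46001305 0.09660786 0.031     ] [0.45892571 0.09547024 0.031     ] [0.45699616 0.09055552 0.031     ]
rocker [ 0.45793318 -0.10568432  0.047     ] [ 0.45801948 -0.10716624  0.047     ]
rk axis [0.0668055  0.00958899 0.004     ] [0.06672233 0.01027723 0.008     ]
brk [0.60997881 0.02001792 0.054     ] [0.60890207 0.01523603 0.054     ]
padlock etc consistency [ 0.51096058 -0.0116646   0.03      ] [ 0.51121681 -0.01489971  0.03      ] [ 0.50767102 -0.02444531  0.03      ]
screw/cup [ 0.44993207 -0.00468296  0.058     ] [ 0.4495608  -0.00719759  0.058     ] [ 0.44911248 -0.0076895   0.058     ]
```

Request:
send_rows --motion '[{"x": -2.9,"y": -0.3,"z": 0,"rx": 0,"ry": 0,"rz": 0,"jaw": 0},{"x": -2.9,"y": -0.4,"z": 0,"rx": 0,"ry": 0,"rz": 0,"jaw": 0},{"x": -2.9,"y": -0.4,"z": 3,"rx": 0,"ry": 0,"rz": 0,"jaw": 0},{"x": 0,"y": 0,"z": 4,"rx": 0,"ry": 0,"rz": 0,"jaw": 0},{"x": 0,"y": 0,"z": 4,"rx": 0,"ry": 0,"rz": 0,"jaw": 0}]'

```text
clock: 2.65
tool_pos: [0.6099, 0.0227, 0.134]
eef_rot: [-0.0, 1.0, 0.001, 0.001]
contact_force: [-0.9, 0.5, 0.1]
opening: 0.006
finger_force: 0.0
```

Request:
send_rows --motion '[{"x": 0,"y": 0,"z": 3,"rx": 0,"ry": 0,"rz": 0,"jaw": 0},{"x": 0,"y": 0,"z": 0,"rx": 0,"ry": 0,"rz": 0,"jaw": 0},{"x": 0,"y": 0,"z": 0,"rx": 0,"ry": 0,"rz": 0,"jaw": 0},{"x": 0,"y": 0,"z": 0,"rx": 0,"ry": 0,"rz": 0,"jaw": 0},{"x": 0,"y": 0,"z": 0,"rx": 0,"ry": 0,"rz": 0,"jaw": 0}]'

```text
clock: 3.15
tool_pos: [0.6108, 0.021, 0.1071]
eef_rot: [-0.0, 1.0, 0.0, 0.002]
contact_force: [0.1, 0.1, -0.4]
opening: 0.006
finger_force: 0.0
```

Run:
```python
from h import *
s=get_state(); print(s['tool_pos'],s['eef_rot'],s['contact_force'])
a=snap('side','s1')['img'][150:250,260:400]; w=snap('top','t1')['img'][110:210,200:340]
cv2.imwrite('pics/c2.png',cv2.resize(np.hstack([a,w])[:,:,::-1],None,fx=2.8,fy=2.8,interpolation=3))
```

```text
[0.61078562 0.02097611 0.10712995] [-8.78473319e-05  9.99998411e-01  2.88009902e-04  1.75680254e-03] [ 0.08485412  0.10949688 -0.37464072]
```

View pics/c2.png

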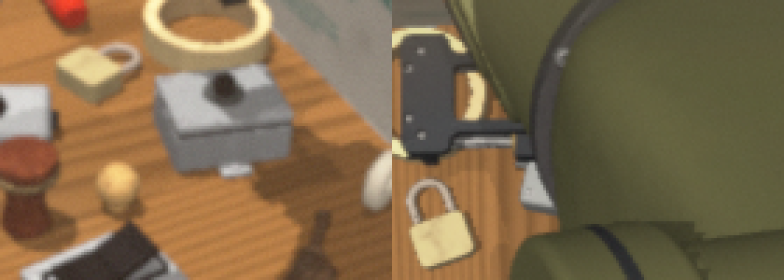

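The side crop shows the pin still out, with the fingertips above it. The top crop only shows the arm covering the breaker. Going down.

Request:
send_rows --motion '[{"x": 0.1,"y": -0.2,"z": 2,"rx": 0,"ry": 0,"rz": 0,"jaw": 0},{"x": 0,"y": 0,"z": 1.5,"rx": 0,"ry": 0,"rz": 0,"jaw": 0},{"x": 0,"y": 0,"z": 0.5,"rx": 0,"ry": 0,"rz": 0,"jaw": 0},{"x": 0,"y": 0,"z": 0.3,"rx": 0,"ry": 0,"rz": 0,"jaw": 0},{"x": 0,"y": 0,"z": 0.2,"rx": 0,"ry": 0,"rz": 0,"jaw": 0}]'

```text
clock: 3.75
tool_pos: [0.6088, 0.0186, 0.0601]
eef_rot: [-0.0, 1.0, 0.0, 0.0]
contact_force: [0.8, 0.3, -0.1]
opening: 0.002
finger_force: 0.0
```

Request:
send_rows --motion '[{"x": 0,"y": 0,"z": 0.2,"rx": 0,"ry": 0,"rz": 0,"jaw": 0},{"x": 0,"y": 0,"z": 0.2,"rx": 0,"ry": 0,"rz": 0,"jaw": 0},{"x": 0,"y": 0,"z": 0.1,"rx": 0,"ry": 0,"rz": 0,"jaw": 0},{"x": 0,"y": 0,"z": 0,"rx": 0,"ry": 0,"rz": 0,"jaw": 0},{"x": 0,"y": 0,"z": 0,"rx": 0,"ry": 0,"rz": 0,"jaw": 0}]'

```text
clock: 4.25
tool_pos: [0.6086, 0.0185, 0.0552]
eef_rot: [-0.0, 1.0, 0.0, 0.0]
contact_force: [-0.2, -0.4, -0.4]
opening: 0.006
finger_force: 0.0
```

Run:
```python
from h import *
s=get_state(); print(s['tool_pos'],s['contact_force'],s['joint_torque'])
a=snap('side','s2')['img'][120:260,260:420]
cv2.imwrite('pics/c3.png',cv2.resize(a[:,:,::-1],None,fx=4.2,fy=4.2,interpolation=3))
```

```text
[0.60857147 0.01845398 0.05522273] [-0.21563593 -0.37797298 -0.36253721] [-5.40600318e-03 -5.56261611e+01 -2.14866132e+00 -9.53621775e+00
 -3.67363536e-03  7.75040919e-02 -3.23525201e-04]
```

View pics/c3.png

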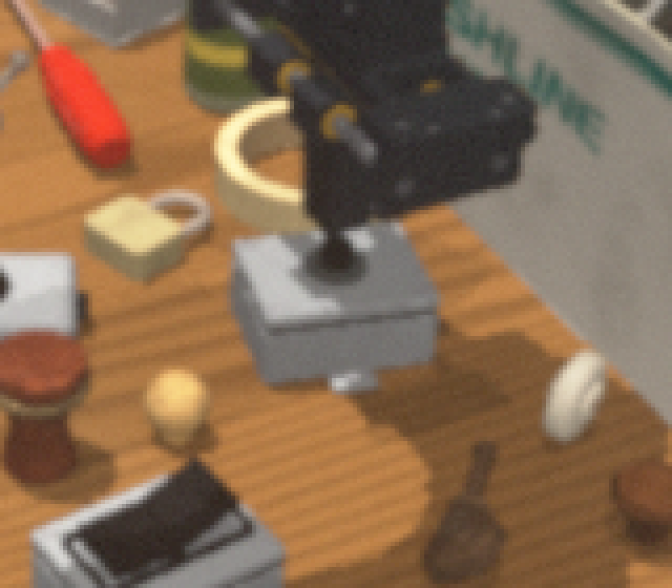

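The crop shows the finger ends close to the pin's position (335,240 in the crop), with the pin apparently still out. I'll check the projection.

```bash
cat >> h.py <<'E'
def proj(s,p):
    f=s['img'].shape[0]/2/np.tan(np.radians(s['vertical_fov'])/2)
    E=np.array(s['extrinsics']); c=E[:3,:3].T@(np.array(p)-E[:3,3]); return np.array([s['cx']+f*c[0]/-c[2], s['cy']-f*c[1]/-c[2]])
E
python3 - <<'E'
from h import *
S=load('side0')
for z in(.043,.046,.054,.06,.07):
    print(z,(proj(S,[.6095,.0185,z])-[260,120])*4.2)
print(get_state()['clock'])
E
```

```text
0.043 [333.53061468 266.28565215]
0.046 [334.01786619 261.06429892]
0.054 [335.32596311 247.04682371]
0.06 [336.31548462 236.44318038]
0.07 [337.98101916 218.59542855]
4.3
```

There's no contact force yet, so I'll feel my way down in small steps.

Request:
send_rows --motion '[{"x": 0,"y": 0,"z": 0.1,"rx": 0,"ry": 0,"rz": 0,"jaw": 0},{"x": 0,"y": 0,"z": 0.1,"rx": 0,"ry": 0,"rz": 0,"jaw": 0},{"x": 0,"y": 0,"z": 0.1,"rx": 0,"ry": 0,"rz": 0,"jaw": 0},{"x": 0,"y": 0,"z": 0,"rx": 0,"ry": 0,"rz": 0,"jaw": 0},{"x": 0,"y": 0,"z": 0,"rx": 0,"ry": 0,"rz": 0,"jaw": 0}]'

```text
clock: 4.8
tool_pos: [0.6085, 0.0184, 0.052]
eef_rot: [-0.0, 1.0, 0.0, -0.0]
contact_force: [0.9, -0.5, -0.6]
opening: 0.006
finger_force: 0.0
```

Run:
```python
from h import *
a=load('side0')['img'][150:200,310:370]; b=snap('side','s3')['img'][150:200,310:370]
c=np.hstack([a,b])[:,:,::-1].astype(float)
c=np.clip((c/255)**.5*255,0,255).astype(np.uint8)
cv2.imwrite('pics/c4.png',cv2.resize(c,None,fx=6.6,fy=6.6,interpolation=3))
```

```text
(no output)
```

View pics/c4.png

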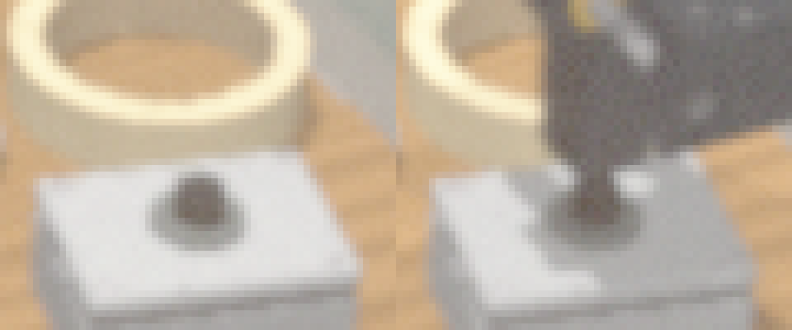

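The finger tip sits on the pin and the pin looks partly pushed in. It has no spring, so no force is expected while holding. I'll continue until it bottoms out.

Request:
send_rows --motion '[{"x": 0,"y": 0,"z": 0.1,"rx": 0,"ry": 0,"rz": 0,"jaw": 0},{"x": 0,"y": 0,"z": 0.1,"rx": 0,"ry": 0,"rz": 0,"jaw": 0},{"x": 0,"y": 0,"z": 0,"rx": 0,"ry": 0,"rz": 0,"jaw": 0},{"x": 0,"y": 0,"z": 0,"rx": 0,"ry": 0,"rz": 0,"jaw": 0},{"x": 0,"y": 0,"z": 0,"rx": 0,"ry": 0,"rz": 0,"jaw": 0}]'

```text
clock: 5.35
tool_pos: [0.6085, 0.0185, 0.0501]
eef_rot: [-0.0, 1.0, 0.0, 0.0]
contact_force: [-0.5, -0.4, 0.4]
opening: 0.005
finger_force: 0.0
```

Request:
send_rows --motion '[{"x": 0,"y": 0,"z": 0.1,"rx": 0,"ry": 0,"rz": 0,"jaw": 0},{"x": 0,"y": 0,"z": 0.1,"rx": 0,"ry": 0,"rz": 0,"jaw": 0},{"x": 0,"y": 0,"z": 0.1,"rx": 0,"ry": 0,"rz": 0,"jaw": 0},{"x": 0,"y": 0,"z": 0.1,"rx": 0,"ry": 0,"rz": 0,"jaw": 0},{"x": 0,"y": 0,"z": 0.1,"rx": 0,"ry": 0,"rz": 0,"jaw": 0}]'

```text
clock: 5.85
tool_pos: [0.6085, 0.0184, 0.045]
eef_rot: [-0.0, 1.0, 0.0, -0.0]
contact_force: [0.2, -0.3, -0.1]
opening: 0.004
finger_force: 0.0
```

Still no force, and the picture suggests the closed tips stand higher than the stated offset. Continuing down under force watch.

Request:
send_rows --motion '[{"x": 0,"y": 0,"z": 0.1,"rx": 0,"ry": 0,"rz": 0,"jaw": 0},{"x": 0,"y": 0,"z": 0.1,"rx": 0,"ry": 0,"rz": 0,"jaw": 0},{"x": 0,"y": 0,"z": 0.1,"rx": 0,"ry": 0,"rz": 0,"jaw": 0},{"x": 0,"y": 0,"z": 0.1,"rx": 0,"ry": 0,"rz": 0,"jaw": 0},{"x": 0,"y": 0,"z": 0.1,"rx": 0,"ry": 0,"rz": 0,"jaw": 0}]'

```text
clock: 6.35
tool_pos: [0.6085, 0.0185, 0.0401]
eef_rot: [-0.0, 1.0, 0.0, -0.0]
contact_force: [-1.1, 0.1, 2.7]
opening: 0.006
finger_force: 1.9
```

Run:
```python
from h import *
s4=snap('side','s4')
print(get_state()['tool_pos'],get_state()['contact_force'])
L=[load(n)['img'][150:200,310:370] for n in('side0','s2','s3','s4')]
c=np.vstack([np.hstack(L[:2]),np.hstack(L[2:])])[:,:,::-1].astype(float)
c=((c/255)**.5*255).astype(np.uint8)
cv2.imwrite('pics/c5.png',cv2.resize(c,None,fx=6,fy=6,interpolation=3))
```

```text
[0.60851663 0.01846687 0.04006908] [-0.0496441  -0.39539456  0.33344965]
```

View pics/c5.png

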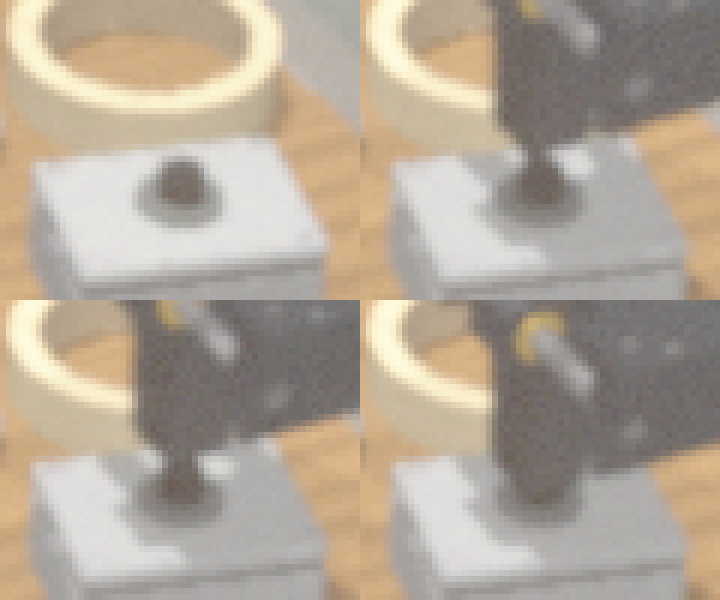

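The last frame shows the finger ends just reaching the pin, and the force has begun. Contact is at TCP z≈0.040, so the tips are about 13 mm higher than stated. Pushing through the 8 mm travel.

Request:
send_rows --motion '[{"x": 0,"y": 0,"z": 0.1,"rx": 0,"ry": 0,"rz": 0,"jaw": 0},{"x": 0,"y": 0,"z": 0.1,"rx": 0,"ry": 0,"rz": 0,"jaw": 0},{"x": 0,"y": 0,"z": 0.1,"rx": 0,"ry": 0,"rz": 0,"jaw": 0},{"x": 0,"y": 0,"z": 0.1,"rx": 0,"ry": 0,"rz": 0,"jaw": 0},{"x": 0,"y": 0,"z": 0.1,"rx": 0,"ry": 0,"rz": 0,"jaw": 0}]'

```text
clock: 6.9
tool_pos: [0.6086, 0.0185, 0.0351]
eef_rot: [-0.0, 1.0, 0.0, 0.0]
contact_force: [-0.5, -0.4, 3.7]
opening: 0.007
finger_force: 1.9
```

Request:
send_rows --motion '[{"x": 0,"y": 0,"z": 0.1,"rx": 0,"ry": 0,"rz": 0,"jaw": 0},{"x": 0,"y": 0,"z": 0.1,"rx": 0,"ry": 0,"rz": 0,"jaw": 0},{"x": 0,"y": 0,"z": 0,"rx": 0,"ry": 0,"rz": 0,"jaw": 0},{"x": 0,"y": 0,"z": 0,"rx": 0,"ry": 0,"rz": 0,"jaw": 0},{"x": 0,"y": 0,"z": 0,"rx": 0,"ry": 0,"rz": 0,"jaw": 0}]'

```text
clock: 7.4
tool_pos: [0.6086, 0.0184, 0.0329]
eef_rot: [-0.0, 1.0, 0.0, 0.0]
contact_force: [0.0, -0.1, 2.1]
opening: 0.004
finger_force: 0.6
```

Request:
send_rows --motion '[{"x": 0,"y": 0,"z": 0.1,"rx": 0,"ry": 0,"rz": 0,"jaw": 0},{"x": 0,"y": 0,"z": 0.05,"rx": 0,"ry": 0,"rz": 0,"jaw": 0},{"x": 0,"y": 0,"z": 0.05,"rx": 0,"ry": 0,"rz": 0,"jaw": 0},{"x": 0,"y": 0,"z": 0,"rx": 0,"ry": 0,"rz": 0,"jaw": 0},{"x": 0,"y": 0,"z": 0,"rx": 0,"ry": 0,"rz": 0,"jaw": 0}]'

```text
clock: 7.9
tool_pos: [0.6086, 0.0184, 0.0327]
eef_rot: [-0.0, 1.0, -0.0, 0.0]
contact_force: [-2.9, -1.6, 14.8]
opening: 0.009
finger_force: 7.6
```

The pin bottomed at TCP z≈0.0327 with a 15 N stop, so tip = TCP + 13 mm. Now lift and go to the rocker's raised half at about (0.478, -0.1035).

Request:
send_rows --motion '[{"x": 0,"y": 0,"z": -3,"rx": 0,"ry": 0,"rz": 0,"jaw": 0},{"x": 0,"y": 0,"z": -4,"rx": 0,"ry": 0,"rz": 0,"jaw": 0},{"x": 2.6,"y": -2.4,"z": 0,"rx": 0,"ry": 0,"rz": 0,"jaw": 0},{"x": 2.6,"y": -2.4,"z": 0,"rx": 0,"ry": 0,"rz": 0,"jaw": 0},{"x": 2.6,"y": -2.4,"z": 0,"rx": 0,"ry": 0,"rz": 0,"jaw": 0}]'

```text
clock: 8.4
tool_pos: [0.5297, -0.0543, 0.1013]
eef_rot: [-0.0, 1.0, 0.0, 0.0]
contact_force: [-0.1, -0.6, 0.2]
opening: 0.006
finger_force: 0.0
```

Request:
send_rows --motion '[{"x": 2.6,"y": -2.5,"z": 0,"rx": 0,"ry": 0,"rz": 0,"jaw": 0},{"x": 2.6,"y": -2.5,"z": 0,"rx": 0,"ry": 0,"rz": 0,"jaw": 0},{"x": 0,"y": 0,"z": 0,"rx": 0,"ry": 0,"rz": 0,"jaw": 0},{"x": 0,"y": 0,"z": 0,"rx": 0,"ry": 0,"rz": 0,"jaw": 0},{"x": 0,"y": 0,"z": 0,"rx": 0,"ry": 0,"rz": 0,"jaw": 0}]'

```text
clock: 8.9
tool_pos: [0.48, -0.1025, 0.1011]
eef_rot: [-0.001, 1.0, 0.001, 0.001]
contact_force: [-0.2, 0.1, 0.1]
opening: 0.004
finger_force: 0.0
```

Run:
```python
from h import *
print(delta([.4778,-.1035,.046]),get_state()['tool_pos'])
a=snap('side','s5')['img'][150:290,220:400]
cv2.imwrite('pics/c6.png',cv2.resize(a[:,:,::-1],None,fx=4.2,fy=4.2,interpolation=3))
```

```text
[ 0.22724098 -0.10845012  5.51185407] [ 0.47996905 -0.10247088  0.10112377]
```

View pics/c6.png

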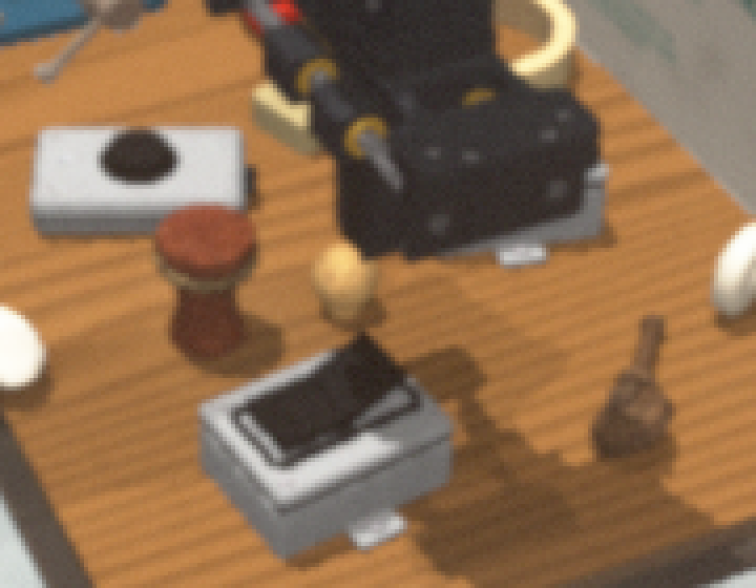

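The crop shows the fingers above the rocker's raised end (360,345) and the bystanders undisturbed. Now pressing.

Request:
send_rows --motion '[{"x": 0.2,"y": -0.1,"z": 3,"rx": 0,"ry": 0,"rz": 0,"jaw": 0},{"x": 0,"y": 0,"z": 2,"rx": 0,"ry": 0,"rz": 0,"jaw": 0},{"x": 0,"y": 0,"z": 0.5,"rx": 0,"ry": 0,"rz": 0,"jaw": 0},{"x": 0,"y": 0,"z": 0.2,"rx": 0,"ry": 0,"rz": 0,"jaw": 0},{"x": 0,"y": 0,"z": 0.2,"rx": 0,"ry": 0,"rz": 0,"jaw": 0}]'

```text
clock: 9.45
tool_pos: [0.4772, -0.1036, 0.0426]
eef_rot: [-0.001, 1.0, 0.0, 0.001]
contact_force: [-1.0, 1.0, 1.5]
opening: 0.004
finger_force: 1.1
```

Request:
send_rows --motion '[{"x": 0,"y": 0,"z": 0.2,"rx": 0,"ry": 0,"rz": 0,"jaw": 0},{"x": 0,"y": 0,"z": 0.2,"rx": 0,"ry": 0,"rz": 0,"jaw": 0},{"x": 0,"y": 0,"z": 0.2,"rx": 0,"ry": 0,"rz": 0,"jaw": 0},{"x": 0,"y": 0,"z": 0.1,"rx": 0,"ry": 0,"rz": 0,"jaw": 0},{"x": 0,"y": 0,"z": 0,"rx": 0,"ry": 0,"rz": 0,"jaw": 0}]'

```text
clock: 9.95
tool_pos: [0.4771, -0.1049, 0.0352]
eef_rot: [0.0, 1.0, -0.0, 0.0]
contact_force: [1.5, 0.5, 1.6]
opening: 0.004
finger_force: 0.9
```

Request:
send_rows --motion '[{"x": 0,"y": 0,"z": 0.1,"rx": 0,"ry": 0,"rz": 0,"jaw": 0},{"x": 0,"y": 0,"z": 0.1,"rx": 0,"ry": 0,"rz": 0,"jaw": 0},{"x": 0,"y": 0,"z": 0.1,"rx": 0,"ry": 0,"rz": 0,"jaw": 0},{"x": 0,"y": 0,"z": 0.1,"rx": 0,"ry": 0,"rz": 0,"jaw": 0},{"x": 0,"y": 0,"z": 0,"rx": 0,"ry": 0,"rz": 0,"jaw": 0}]'

```text
clock: 10.45
tool_pos: [0.4771, -0.1049, 0.0326]
eef_rot: [-0.0, 1.0, -0.0, 0.001]
contact_force: [0.0, 1.3, 19.5]
opening: 0.008
finger_force: 9.9
```

The rocker bottomed at the expected level with 20 N. Lift, and check q before turning the gripper lengthwise so its body clears the vise and leg cup.

Request:
send_rows --motion '[{"x": 0,"y": 0,"z": -3,"rx": 0,"ry": 0,"rz": 0,"jaw": 0},{"x": 0,"y": 0,"z": -4,"rx": 0,"ry": 0,"rz": 0,"jaw": 0},{"x": 0.6,"y": 4,"z": -1,"rx": 0,"ry": 0,"rz": 0,"jaw": 0},{"x": 0.6,"y": 4,"z": 0,"rx": 0,"ry": 0,"rz": 0,"jaw": 0},{"x": 0.6,"y": 4,"z": 0,"rx": 0,"ry": 0,"rz": 0,"jaw": 0}]'

```text
clock: 10.95
tool_pos: [0.4573, 0.0154, 0.1112]
eef_rot: [0.001, 1.0, -0.0, -0.001]
contact_force: [-0.5, -0.1, -0.0]
opening: 0.007
finger_force: 0.0
```

Request:
send_rows --motion '[{"x": 0,"y": 4,"z": 0,"rx": 0,"ry": 0,"rz": 0,"jaw": 0},{"x": 0,"y": 4,"z": 0,"rx": 0,"ry": 0,"rz": 0,"jaw": 0},{"x": 0,"y": 0,"z": 0,"rx": 0,"ry": 0,"rz": 0,"jaw": 0},{"x": 0,"y": 0,"z": 0,"rx": 0,"ry": 0,"rz": 0,"jaw": 0},{"x": 0,"y": 0,"z": 0,"rx": 0,"ry": 0,"rz": 0,"jaw": 0}]'

```text
clock: 11.45
tool_pos: [0.4576, 0.0934, 0.1107]
eef_rot: [0.001, 1.0, -0.001, -0.001]
contact_force: [0.3, -0.4, 0.1]
opening: 0.006
finger_force: 0.0
```

Run:
```python
from h import *
s=get_state();print(s['q'].round(2),s['tool_pos'])
```

```text
[-0.19  0.7  -0.17  2.13  0.34  0.34  0.92] [0.45761504 0.09341457 0.11074471]
```

Request:
send_rows --motion '[{"x": 0,"y": 0,"z": 0,"rx": 0,"ry": 0,"rz": 0.14,"jaw": 0},{"x": 0,"y": 0,"z": 0,"rx": 0,"ry": 0,"rz": 0.14,"jaw": 0},{"x": 0,"y": 0,"z": 0,"rx": 0,"ry": 0,"rz": 0.14,"jaw": 0},{"x": 0,"y": 0,"z": 0,"rx": 0,"ry": 0,"rz": 0.14,"jaw": 0},{"x": 0,"y": 0,"z": 0,"rx": 0,"ry": 0,"rz": 0.14,"jaw": 0}]'

```text
clock: 11.95
tool_pos: [0.4581, 0.093, 0.111]
eef_rot: [0.347, 0.938, -0.001, -0.0]
contact_force: [0.2, -0.2, 0.4]
opening: 0.006
finger_force: 0.0
```

Request:
send_rows --motion '[{"x": 0,"y": 0,"z": 0,"rx": 0,"ry": 0,"rz": 0.14,"jaw": 0},{"x": 0,"y": 0,"z": 0,"rx": 0,"ry": 0,"rz": 0.14,"jaw": 0},{"x": 0,"y": 0,"z": 0,"rx": 0,"ry": 0,"rz": 0.14,"jaw": 0},{"x": 0,"y": 0,"z": 0,"rx": 0,"ry": 0,"rz": 0,"jaw": 0},{"x": 0,"y": 0,"z": 0,"rx": 0,"ry": 0,"rz": 0,"jaw": 0}]'

```text
clock: 12.45
tool_pos: [0.4583, 0.094, 0.111]
eef_rot: [0.531, 0.848, -0.001, -0.0]
contact_force: [0.1, 0.2, -0.2]
opening: 0.007
finger_force: 0.0
```

Run:
```python
from h import *
s=get_state();print(s['q'].round(2),s['tool_pos'],delta([.4592,.095,.026]))
a=snap('side','s6')['img'][140:290,200:400]
cv2.imwrite('pics/c7.png',cv2.resize(a[:,:,::-1],None,fx=4,fy=4,interpolation=3))
```

```text
[-0.34  0.7   0.06  2.14 -0.13  0.31  0.28] [0.45828706 0.09397976 0.11103831] [0.05591452 0.13524594 8.50367394]
```

View pics/c7.png

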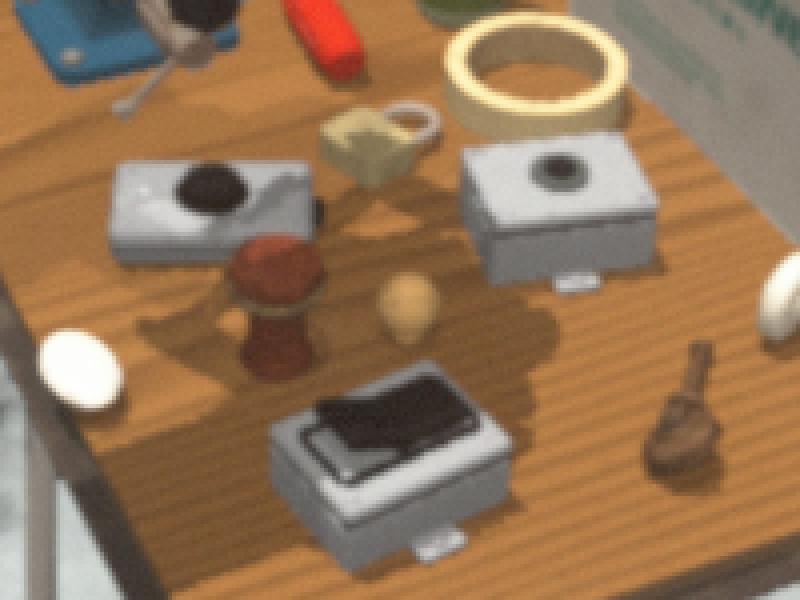

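The picture confirms the pin is in (558,170) and the rocker has tipped with its near end up (330,410); the remote is clear at (212,188). Pressing it now.

Request:
send_rows --motion '[{"x": 0.1,"y": 0.1,"z": 2.5,"rx": 0,"ry": 0,"rz": 0,"jaw": 0},{"x": 0,"y": 0,"z": 2.5,"rx": 0,"ry": 0,"rz": 0,"jaw": 0},{"x": 0,"y": 0,"z": 2.5,"rx": 0,"ry": 0,"rz": 0,"jaw": 0},{"x": 0,"y": 0,"z": 1,"rx": 0,"ry": 0,"rz": 0,"jaw": 0},{"x": 0,"y": 0,"z": 0.4,"rx": 0,"ry": 0,"rz": 0,"jaw": 0}]'

```text
clock: 13.0
tool_pos: [0.4584, 0.0963, 0.0213]
eef_rot: [0.531, 0.847, -0.001, -0.001]
contact_force: [-0.5, -0.1, 1.8]
opening: 0.007
finger_force: 0.0
```

Request:
send_rows --motion '[{"x": 0,"y": 0,"z": 0.2,"rx": 0,"ry": 0,"rz": 0,"jaw": 0},{"x": 0,"y": 0,"z": 0.2,"rx": 0,"ry": 0,"rz": 0,"jaw": 0},{"x": 0,"y": 0,"z": 0.2,"rx": 0,"ry": 0,"rz": 0,"jaw": 0},{"x": 0,"y": 0,"z": 0.1,"rx": 0,"ry": 0,"rz": 0,"jaw": 0},{"x": 0,"y": 0,"z": 0,"rx": 0,"ry": 0,"rz": 0,"jaw": 0}]'

```text
clock: 13.5
tool_pos: [0.4595, 0.0968, 0.0155]
eef_rot: [0.531, 0.847, 0.0, 0.0]
contact_force: [-0.2, -0.3, 4.2]
opening: 0.007
finger_force: 1.5
```

Request:
send_rows --motion '[{"x": 0,"y": 0,"z": 0.1,"rx": 0,"ry": 0,"rz": 0,"jaw": 0},{"x": 0,"y": 0,"z": 0.1,"rx": 0,"ry": 0,"rz": 0,"jaw": 0},{"x": 0,"y": 0,"z": 0.1,"rx": 0,"ry": 0,"rz": 0,"jaw": 0},{"x": 0,"y": 0,"z": 0.1,"rx": 0,"ry": 0,"rz": 0,"jaw": 0},{"x": 0,"y": 0,"z": 0,"rx": 0,"ry": 0,"rz": 0,"jaw": 0}]'

```text
clock: 14.0
tool_pos: [0.4595, 0.0968, 0.0126]
eef_rot: [0.531, 0.847, 0.001, 0.001]
contact_force: [0.1, 0.3, 21.5]
opening: 0.006
finger_force: 10.7
```

The button bottomed at 0.0126 with 21 N. Lifting away.

Request:
send_rows --motion '[{"x": 0,"y": 0,"z": -1,"rx": 0,"ry": 0,"rz": 0,"jaw": 0},{"x": 0,"y": 0,"z": -3,"rx": 0,"ry": 0,"rz": 0,"jaw": 0},{"x": 0,"y": 0,"z": -4,"rx": 0,"ry": 0,"rz": 0,"jaw": 0},{"x": 0,"y": 0,"z": -3,"rx": 0,"ry": 0,"rz": 0,"jaw": 0},{"x": 0,"y": 0,"z": 0,"rx": 0,"ry": 0,"rz": 0,"jaw": 0}]'

```text
clock: 14.5
tool_pos: [0.4605, 0.0971, 0.124]
eef_rot: [0.531, 0.847, 0.002, 0.002]
contact_force: [1.4, 0.6, -0.3]
opening: 0.008
finger_force: 0.0
```

Request:
send_rows --motion '[{"x": 0,"y": 0,"z": 0,"rx": 0,"ry": 0,"rz": 0,"jaw": 0},{"x": 0,"y": 0,"z": 0,"rx": 0,"ry": 0,"rz": 0,"jaw": 0},{"x": 0,"y": 0,"z": 0,"rx": 0,"ry": 0,"rz": 0,"jaw": 0},{"x": 0,"y": 0,"z": 0,"rx": 0,"ry": 0,"rz": 0,"jaw": 0},{"x": 0,"y": 0,"z": 0,"rx": 0,"ry": 0,"rz": 0,"jaw": 0}]'

```text
clock: 15.0
tool_pos: [0.4586, 0.0966, 0.1205]
eef_rot: [0.531, 0.847, -0.001, -0.0]
contact_force: [1.5, -0.5, 0.1]
opening: 0.005
finger_force: 0.0
```

Run:
```python
from h import *
a=snap('side','s7')['img'][175:205,225:283].astype(int);b=load('s6')['img'][175:205,225:283].astype(int)
print('remote area mean diff',abs(a-b).mean(), get_state()['contact_force'])
print(finish_job())
```

```text
remote area mean diff 2.8693486590038315 [ 0.46002284 -0.21569052 -0.03060833]
the job is handed in; nothing more can be done
None
```

I pressed the breaker pin, the rocker and the remote button in that order, each to its stop (15–21 N), and handed the job in with the arm lifted clear at about 15 s; no verdict was returned.

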